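# Trace the heel riser's seam with the stylus

## Robot

A 6-joint arm with a two-finger parallel gripper is mounted at the origin on the work surface. World frame = base frame: x ahead of the robot, y to its left, z up, the work surface at z = 0. Lengths are in m, angles in rad, forces in N, time in s.
With the tool pointing down it reaches from about 0.3 to 0.775 m from the base axis. Payload 14.6 kg.
Tool frame: the origin (TCP) lies midway between the tips of the shut fingers; the grasp point (between the pads) lies 19 mm behind it (ctrl.pinch_z is the z of the grasp point in the tool frame, in m); z points along the fingers, y is the line along which they close (so a half turn about z gives the same grasp; the last joint's range is limited). The gripper opens to 94 mm and grips with 3 to 60 N. Pads are 16 mm wide; open, the fingers measure 119 mm over their backs; the gripper's body (75 mm by 177 mm) begins 78 mm behind the grasp point.
Start: joints at [-1.374, 0.3, 1.521, -0, 1.321, -0.067], TCP at [0.143, -0.531, 0.205] pointing down, gripper open.
Joint ranges: [-3.03, 3.03], [-0.79, 2.21], [0.23, 2.52], [-1.04, 4.18], [0, 3.07], [-2.55, 2.55]. Speed limits (rad/s): [2.22, 2.22, 2.57, 3.14, 3.14, 3.14].

## Interface

Orientations are given as [roll, pitch, yaw] about the fixed x, y, z axes, in that order (R = Rz(yaw) Ry(pitch) Rx(roll)).
In Python, from station import ctrl, camera, ticket gives the robot as it stands. The module is installed in compiled form; this text tells all that it offers.
- The arm moves only by the shell command python3 -m inch 'ROWS' [FORCE]. ROWS is text: rows parted by semicolons, each of 7 numbers parted by spaces: the opening, from -1 (shut) to 1 (fully open), then the shift along the tool's x, y, z in units of 0.03 m (1.0 is 0.03 m), then the turn, a rotation vector about the tool's x, y, z in units of 10 degrees (1.0 is 10 degrees). In form: grip dx dy dz rx ry rz; .... A call has 1 to 10 rows; each row shifts and turns the commanded pose from where the row before left it, along the tool's axes as they then stand; what a row does not reach is not made up. A row lasts 1/8 s, in which the tool goes at most 62.5 mm and 10.7 degrees, less where a joint would pass 70% of its speed; a pose out of reach is approached as far as the arm can. A call with a number of a shift or a turn outside -1 to 1 is refused whole. A call with a gripper value outside its range is refused whole. The fingers move at their own pace and stop on an object; FORCE is the grip in N (left out, the last holds). Time passes only in rows, so rows that do not move let the fingers close. It gives the time, the measured TCP pose, the force, the opening and the grip force at its end, in the units of the state.
- ctrl.get_obs(): the state, without advancing time (a new reading comes with each control period).
- camera(name): name is "scene" or "top" or "wrist"; returns a dict with "img" (384x512x3 uint8, blue, green, red), "range_z" (384x512 float32, m along the optical axis (not along the pixel's ray), 0 where there is no reading), "intrinsics" (3x3 intrinsics, pixels), "view" (4x4, takes a point from world to camera coordinates). Camera axes: x right, y down, z forward; pixel columns grow to the right and rows downward; lengths in m; the calibration is good to about 2 mm. A picture is of the moment at which its call begins.
- ticket.hand_in(): hands the job in; it is judged then, once.
The state is a dict: "time_s": time; "qpos": joint angles; "joint_vel": joint speeds; "tau": joint torques, N m; "ee_pos": TCP position; "eef_rot": TCP orientation; "force": force on the tool from outside, world axes, zero at the start; "moment": the same for the moment, N m; "grip_width": finger opening in m; "grip_force": force on a finger pad.
Only numpy, scipy, OpenCV 4.12 (cv2) and the standard library are available. Lean on these libraries where they do the work, as an engineer would, in place of code of your own. Each camera call takes 0.05 s, during which the arm holds its last target. There are 200 camera calls.

## Task

Check the joint between the black heel riser and its plate: take the cap off the stylus and stand it mouth down in the round dish, then take the stylus and run its ball tip lightly and slowly (about 2 cm a second) along the whole seam under its rail, from the end with the round boss to the other end, keeping it in touch with both the riser and the plate's pad; neither is set quite true, so go by touch and do not press hard. Then put the stylus back in its stand, tip down, and leave it there uncapped with the cap in the dish; do not push any of the other things on the bench around.

Things in the scene. Friction and masses are not known exactly. Their poses are not given: they have to be found in the camera images.
- riser: Matte black carbon heel riser, fixed on the plate a little askew: 50 mm deep, 140 long, 58 high; round boss (38 mm across, 16 high) on top of one end, rubber pad on the other. Origin: middle of the seam, the lower edge of its cheek (the wall below the rail). x: level into the block (roughly to the robot's left), y: along the seam to the boss end (roughly towards the robot), z up.
- seam_start (a point): Boss end of the nominal seam, 70 mm from the riser's origin along its +y, axes as the riser's. Nominally the seam is the straight inside corner of cheek (x = 0) and pad top (z = 0). But the pad's height (up to 3 mm) and the lean of pad and cheek are off by amounts not given, so at its ends the true seam lies up to 4 mm sideways and 7 mm in height from this: feel for it.
- seam_end (a point): The other end of the nominal seam, 70 mm from the riser's origin along its -y; the leans put it off by as much as the start, to the opposite side. The true seam is straight and does not move. In front of the cheek (-x), below the rail, all is free.
- rail_mid (a point): Middle of a black rail fixed along the top of the riser's wall over its whole length, 8 mm high, on three short arms; axes as the riser's. In the riser's frame it spans x -24 to -7 mm, z 50 to 58 mm. It keeps a vertical stylus from the seam: lean the stylus back, handle towards -x, about 35 to 45 degrees from vertical, to reach in under it.
- plate: Aluminium mounting plate, fixed to the bench, 150 (x) x 210 (y) x 14 mm high. Origin: centre of its underside. On it lies its grey canting pad, 92 x 170 mm, part of the plate, its top in the middle nominally 24 mm above the bench (the riser's origin; truly up to 3 mm off) and tipped lengthwise by up to 3.2 degrees, not given. The riser stands over it.
- stylus: Seam stylus, 145 mm long, about 120 g, loose; stands upright in the stand under the cap. Origin: lowest point of its ball tip; z up the shaft. Ball 8 mm across, neck 7 mm thick to z = 27 mm, shaft 10 mm thick to 75, round collar 34 mm across from 75 to 80, then a black square handle 22 x 22 mm (sides along its x and y) from 80 to 145.
- stylus_grip (a point): Where to grip the stylus: 112 mm above its origin, mid-handle; axes as the stylus's. Close on two flat sides from above, firmly (about 50 N), so that it does not turn in the fingers.
- stylus_tip (a point): Centre of the stylus's 8 mm ball, 4 mm above the stylus's origin. With the ball in the seam this point is 4 mm in front of the cheek and 4 mm above the pad: nominally x = -4, z = +4 mm in the riser's frame, truly some mm off (see seam_start). All parts are stiff: 1 mm too far is some 10 N or more.
- stand: Grey plastic block 64 x 64 mm, 85 mm high, fixed; origin at the centre of its underside. An 18 mm round hole, 80 mm deep, goes down the middle of its top; the stylus hangs in it by its collar, tip down (stylus origin then 10 mm above the bench), with 4 mm of play all round.
- stand_hole0 (a point): Centre of the mouth of the stand's hole, 85 mm above the bench.
- cap: Grey plastic dust cap, about 80 g, loose: a plain round cup upside down, 52 mm outside and 46 mm inside diameter, 82 mm high, open below. Origin: centre of its open lower rim, z up. It stands on the stand (rim 85 mm above the bench) over the stylus's handle: lift it straight up by 80 mm or more. Grip it round its body, 20 N is enough.
- dish: Dark steel round dish, fixed, 84 mm across the rim, 20 mm high, walls 4 mm, inner floor about 5 mm above the bench; origin at the centre of its underside. The holder for the cap.
- chuck: Bystander: polished drill chuck, 48 mm across, 70 mm high, standing; origin under its centre.
- retainer_a: Bystander: orange U-shaped brake retainer, 77 x 60 x 12 mm, lying flat; origin on its underside.
- retainer_b: Bystander: a second one, the same.
- template: Bystander: graphite template bar 35 x 190 x 8 mm, lying flat, long side along its y; origin under its centre.
- wrench_head: Bystander: grey torque wrench head, 105 mm long, 38 mm high, lying; origin under its round end.
- driver: Bystander: screwdriver lying on the bench; origin under its middle, handle to its -x.
Mind the look-alikes: they are no part of the job. What is shaped like the cap but blue, green or yellow is not meant.

How it is judged:
On the way, in this order (a step that is already met when the one before it is completed fails the run):
1. the cap stands mouth down in the dish, let go of (horizontal distance between cap and dish below 0.015 m and z of cap in the frame of dish below 0.012 m and angle between cap's own z axis and vertical below 0.12 rad and contact force between the fingers and cap below 0.1 N), for 0.2 s.
2. the ball travels in the seam, touching both riser and plate (more than 0.3 N each) without a break for 0.15 s, somewhere between +60 and +40 mm along the seam (riser y) (contact force between stylus and riser above 0.3 N and contact force between stylus and plate above 0.3 N and x of stylus_tip in the frame of riser between -0.012 and 0.003 m and z of stylus_tip in the frame of riser between -0.005 and 0.014 m and y of stylus_tip in the frame of riser between 0.04 and 0.06 m), for 0.15 s.
3. the ball travels in the seam, touching both riser and plate (more than 0.3 N each) without a break for 0.15 s, somewhere between +40 and +20 mm along the seam (riser y) (contact force between stylus and riser above 0.3 N and contact force between stylus and plate above 0.3 N and x of stylus_tip in the frame of riser between -0.012 and 0.003 m and z of stylus_tip in the frame of riser between -0.005 and 0.014 m and y of stylus_tip in the frame of riser between 0.02 and 0.04 m), for 0.15 s.
4. the ball travels in the seam, touching both riser and plate (more than 0.3 N each) without a break for 0.15 s, somewhere between +20 and -0 mm along the seam (riser y) (contact force between stylus and riser above 0.3 N and contact force between stylus and plate above 0.3 N and x of stylus_tip in the frame of riser between -0.012 and 0.003 m and z of stylus_tip in the frame of riser between -0.005 and 0.014 m and y of stylus_tip in the frame of riser between -0 and 0.02 m), for 0.15 s.
5. the ball travels in the seam, touching both riser and plate (more than 0.3 N each) without a break for 0.15 s, somewhere between +0 and -20 mm along the seam (riser y) (contact force between stylus and riser above 0.3 N and contact force between stylus and plate above 0.3 N and x of stylus_tip in the frame of riser between -0.012 and 0.003 m and z of stylus_tip in the frame of riser between -0.005 and 0.014 m and y of stylus_tip in the frame of riser between -0.02 and 0 m), for 0.15 s.
6. the ball travels in the seam, touching both riser and plate (more than 0.3 N each) without a break for 0.15 s, somewhere between -20 and -40 mm along the seam (riser y) (contact force between stylus and riser above 0.3 N and contact force between stylus and plate above 0.3 N and x of stylus_tip in the frame of riser between -0.012 and 0.003 m and z of stylus_tip in the frame of riser between -0.005 and 0.014 m and y of stylus_tip in the frame of riser between -0.04 and -0.02 m), for 0.15 s.
7. the ball travels in the seam, touching both riser and plate (more than 0.3 N each) without a break for 0.15 s, somewhere between -40 and -60 mm along the seam (riser y) (contact force between stylus and riser above 0.3 N and contact force between stylus and plate above 0.3 N and x of stylus_tip in the frame of riser between -0.012 and 0.003 m and z of stylus_tip in the frame of riser between -0.005 and 0.014 m and y of stylus_tip in the frame of riser between -0.06 and -0.04 m), for 0.15 s.
At the end, for the whole second after the job is handed in: The cap stands upright (mouth down) in the dish within 15 mm of its centre; the stylus hangs upright, tip down, in the stand's hole with its collar down on the stand (within 4 mm in height); both are let go of and at rest (all of step 1 and horizontal distance between stylus and stand_hole0 below 0.01 m and z of stylus in the frame of stand between 0.004 and 0.014 m and angle between stylus's own z axis and vertical below 0.12 rad and contact force between the fingers and stylus below 0.1 N and linear speed of each of stylus, cap below 0.01 m/s); the robot touches nothing.
It fails at once if the stylus presses on the riser with more than 12 N (contact force between stylus and riser above 12 N).
It fails at once if the stylus presses on the plate with more than 12 N (contact force between stylus and plate above 12 N).
It fails at once if the stylus goes faster than 80 mm/s while it rests on riser or plate (linear speed of stylus above 0.08 m/s and (contact force between stylus and riser above 0.3 N or contact force between stylus and plate above 0.3 N)).
It fails at once if the gripper or arm hits the riser or plate with more than 5 N (contact force between any of the fingers, the arm and riser above 5 N or contact force between any of the fingers, the arm and plate above 5 N).
It fails at once if another thing on the bench is pushed more than 20 mm away (distance of any of chuck, retainer_a, retainer_b, template, wrench_head, driver from where it was at the start of the episode above 0.02 m).
It also fails if it takes over 72 s, if anything falls off the work surface, if the arm or the gripper's body presses on something with over 40 N, if the wrist force passes 120 N, or if a joint passes its speed limit or range.

## Working session

There is one attempt and no reset: what is moved stays moved. The work goes in short steps, Python scripts to look and compute and a shell command to move; the robot and the scene stay as the last step left them, time stands still between calls to the robot, and variables do not carry over. Pictures are saved under pics/ and viewed, at most 10 in all, crops included, and the job is handed in when it is done.

```bash
mkdir -p pics; python3 - <<'E'
from station import ctrl,camera
import cv2,numpy as np
print(ctrl.get_obs(), ctrl.pinch_z)
for n in ("scene","top"):
    c=camera(n); np.savez(f"{n}.npz",**c); cv2.imwrite(f"pics/{n}.png",c["img"]); print(n,c["intrinsics"].tolist(),np.round(c["view"],4).tolist(),(c["range_z"]>0).mean())
E
```

```text
{'time_s': 0.0, 'qpos': array([-1.37362389e+00,  3.00475894e-01,  1.52157834e+00, -2.19931883e-06,
        1.32068448e+00, -6.66231860e-02]), 'joint_vel': array([-5.36816640e-04, -5.28351192e-05,  6.42498798e-04, -1.31699242e-03,
        9.05374774e-04, -2.10286564e-03]), 'tau': array([-5.47925611e-04, -5.31816208e+01, -3.52740633e+01,  7.08180713e-02,
        2.44169187e-02, -1.19804149e-04]), 'ee_pos': array([ 0.14334436, -0.53072471,  0.20488486]), 'eef_rot': array([-3.14044899e+00, -7.41725917e-05,  2.63796124e-01]), 'force': array([-0.05280898, -0.98164776, -0.13752349]), 'moment': array([-0.00958018, -0.04164035, -0.01054813]), 'grip_force': 0.0, 'grip_width': 0.09415850560415052} -0.0188
scene [[362.0583029330638, 0.0, 253.55710390295292], [0.0, 362.0583029330638, 196.6825534955261], [0.0, 0.0, 1.0]] [[-0.8103, 0.586, 0.0039, 0.5064], [0.4863, 0.6762, -0.5534, -0.1619], [-0.3269, -0.4465, -0.8329, 1.1029], [0.0, 0.0, 0.0, 1.0]] 0.9956461588541666
top [[390.7004597522539, 0.0, 250.14446173333732], [0.0, 390.7004597522539, 192.38248664827336], [0.0, 0.0, 1.0]] [[0.0166, -0.9997, -0.0166, -0.0474], [-0.9983, -0.0156, -0.0566, 0.5605], [0.0563, 0.0175, -0.9983, 1.2563], [0.0, 0.0, 0.0, 1.0]] 0.9958648681640625
```

View pics/scene.png

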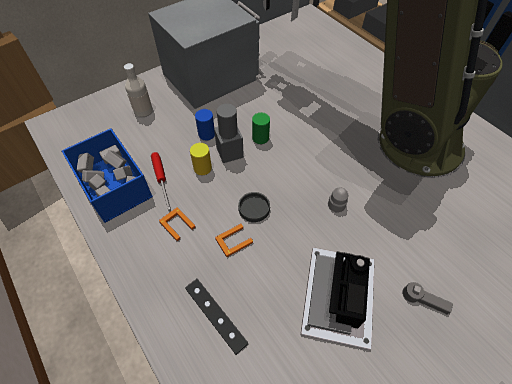

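View pics/top.png

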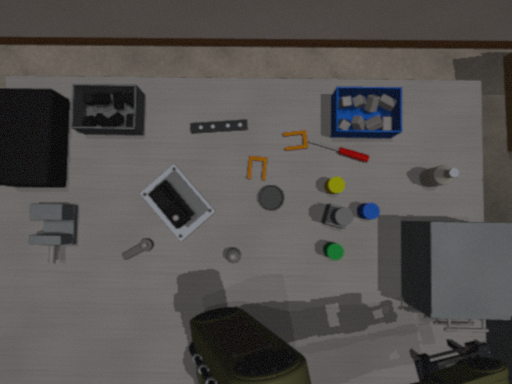

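The scene view shows the grey cap at (227,120) on the grey stand (229,145). The blue (205,124), green (261,128) and yellow (201,159) cups are look-alikes: wrong colour, and they stand on the bench. The dish is at (254,207), and the black riser with boss at (360,262). In the top view the riser is at (172,202) with its boss at (176,217), the dish at (271,197) and the cap at (343,216).

```bash
cat > h.py <<'E'
import numpy as np,cv2
def cloud(c):
    K=c["intrinsics"];V=c["view"];d=c["range_z"]
    v,u=np.mgrid[:d.shape[0],:d.shape[1]]
    P=np.stack([(u-K[0,2])/K[0,0]*d,(v-K[1,2])/K[1,1]*d,d],-1)
    return (P-V[:3,3])@V[:3,:3]
def ray(c,u,v,z):
    K=c["intrinsics"];V=c["view"]
    o=-V[:3,:3].T@V[:3,3];r=V[:3,:3].T@np.array([(u-K[0,2])/K[0,0],(v-K[1,2])/K[1,1],1])
    return o+r*(z-o[2])/r[2]
E
python3 - <<'E'
from h import *
C={n:dict(np.load(n+".npz")) for n in("top","scene")}
W={n:cloud(c) for n,c in C.items()}
def sel(n,box,zlo,zhi):
    u0,v0,u1,v1=box;p=W[n][v0:v1,u0:u1].reshape(-1,3);b=C[n]["img"][v0:v1,u0:u1].reshape(-1,3)
    m=(p[:,2]>zlo)&(p[:,2]<zhi);return p[m],b[m]
for n,bx in(("top",(325,195,358,235)),("scene",(212,100,245,165))):
    p,b=sel(n,bx,.155,.2);print(n,"captop",len(p),np.median(p,0),p.min(0),p.max(0),cv2.minEnclosingCircle(p[:,:2].astype('f4')))
    p,b=sel(n,bx,.078,.09);print(n,"standtop",len(p),cv2.minAreaRect(p[:,:2].astype('f4')))
for n,bx in(("top",(255,182,288,214)),("scene",(235,188,273,226))):
    p,b=sel(n,bx,.013,.03);print(n,"dish",len(p),np.median(p[:,2]),cv2.minEnclosingCircle(p[:,:2].astype('f4')))
for n,bx in(("top",(135,160,220,245)),("scene",(295,240,385,355))):
    p,b=sel(n,bx,.072,.09);print(n,"risertop",len(p),np.median(p[:,2]),cv2.minAreaRect(p[:,:2].astype('f4')),cv2.boxPoints(cv2.minAreaRect(p[:,:2].astype('f4'))).round(4).tolist())
    p,b=sel(n,bx,.092,.11);print(n,"boss",len(p),np.median(p[:,2]),cv2.minEnclosingCircle(p[:,:2].astype('f4')))
    p,b=sel(n,bx,.009,.03);r=cv2.minAreaRect(p[:,:2].astype('f4'));print(n,"plate",len(p),r,cv2.boxPoints(r).round(4).tolist())
a=cv2.resize(C["scene"]["img"][90:180,190:280],(400,400),interpolation=2)
b=cv2.resize(C["scene"]["img"][240:355,290:390],(348,400),interpolation=2)
cv2.imwrite("pics/crop.png",cv2.convertScaleAbs(np.hstack([a,b]),alpha=1.5))
for nme,u,v in(("chuck",232,255),("ra",257,167),("rb",295,141),("bar",219,127),("wr",147,244),("driver",340,150),("green",334,251),("blue",369,211),("yellow",336,185)):print(nme,W["top"][v,u].round(3))
E
```

```text
top captop 269 [ 0.48940866 -0.30921673  0.16639562] [ 0.4638539  -0.33543185  0.15511815] [ 0.51244931 -0.28394555  0.17175599] ((0.48950397968292236, -0.30983608961105347), 0.026417650282382965)
top standtop 153 ((0.489713579416275, -0.3091350197792053), (0.06363023072481155, 0.06421301513910294), 74.44926452636719)
scene captop 289 [ 0.49353765 -0.30289406  0.16813763] [ 0.46513982 -0.33545382  0.1550055 ] [ 0.5166721  -0.28221025  0.17139847] ((0.4907071590423584, -0.30865782499313354), 0.027323490008711815)
scene standtop 214 ((0.4831502139568329, -0.3356039226055145), (0.1256473809480667, 0.0644894540309906), 74.0771484375)
top dish 104 0.0191761545841967 ((0.5459474325180054, -0.10766475647687912), 0.04183769226074219)
scene dish 224 0.020303291320555562 ((0.5623538494110107, -0.10111598670482635), 0.05740000307559967)
top risertop 831 0.08258941665069434 ((0.5188676714897156, 0.20451831817626953), (0.14089088141918182, 0.07430367171764374), 40.871097564697266) [[0.44130000472068787, 0.18649999797344208], [0.48989999294281006, 0.13030000030994415], [0.5964000225067139, 0.22249
[... 709 characters left out ...]
2240999937057495], [0.5501000285148621, 0.28049999475479126]]
scene boss 247 0.09975453882149281 ((0.4968067407608032, 0.20876282453536987), 0.046496372669935226)
scene plate 3541 ((0.5279881358146667, 0.20095495879650116), (0.21082699298858643, 0.1504918336868286), 42.040401458740234) [[0.3993000090122223, 0.18619999289512634], [0.5001000165939331, 0.07450000196695328], [0.6567000150680542, 0.21570000052452087], [0.555899977684021, 0.32739999890327454]]
chuck [0.363 0.014 0.066]
ra [ 0.647 -0.059 -0.001]
rb [ 0.734 -0.183  0.005]
bar [0.776 0.068 0.01 ]
wr [0.389 0.29  0.027]
driver [ 0.703 -0.328  0.023]
green [ 0.383 -0.298  0.083]
blue [ 0.506 -0.405  0.079]
yellow [ 0.584 -0.303  0.083]
```

View pics/crop.png

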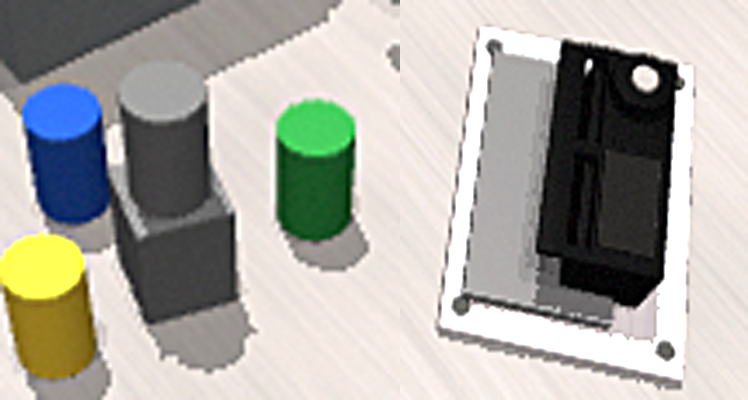

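The crop confirms it: the cap meant is the plain grey cup standing on the grey stand at scene (227,120). The blue, green and yellow ones stand on the bench. The riser is at the right, with its rail on the pad's open side and the boss at the robot end.

The measurements agree with the given sizes: riser top rectangle 141 x 74 mm, stand top 64 mm, dish radius 42 mm, cap top 0.167 m.

```bash
cat >> h.py <<'E'
from scipy.spatial.transform import Rotation as Ro
def state():
    from station import ctrl
    o=ctrl.get_obs();return o,np.array(o["ee_pos"]),Ro.from_euler("xyz",o["eef_rot"])
def go(pos,rot=None):
    """units to go from the measured pose, in the present tool axes; the turn as rotvec (10 deg units)"""
    o,p,R=state()
    print("shift",(R.inv().apply(np.array(pos)-p)/.03).round(2),"turn",None if rot is None else (np.degrees((R.inv()*rot).as_rotvec())/10).round(2))
E
python3 - <<'E'
from h import *
go([.4898,-.3092,.112])
c=dict(np.load("top.npz"));p=cloud(c)[215:325,395:512].reshape(-1,3);p=p[p[:,2]>.05];print(p.min(0),p.max(0))
E
```

```text
shift [13.07 -4.12  3.1 ] turn None
[ 0.1785331  -0.74851605  0.05006969] [ 0.48959027 -0.06064948  1.28499743]
```

```bash
python3 -m inch '1 0 -0.5 0 0 0 0;1 0 -1 0 0 0 0;1 0 -1 0 0 0 0;1 0 -1 0 0 0 0;1 0.5 -1 0 0 0 0;1 1 -1 0 0 0 0;1 1 -0.5 0 0 0 0;1 1 0 0 0 0 0;1 1 0 0 0 0 0;1 1 0 0 0 0 0'; python3 -m inch '1 1 0 0 0 0 0;1 1 0 0 0 0 0;1 1 0 0 0 0 0;1 1 0 0 0 0 0;1 1 0.4 0 0 0 0;1 1 0.5 0 0 0 0;1 1 0.5 0 0 0 0;1 0.5 0.48 0 0 0 0;1 0.07 0 0 0 0 0;1 0 0 0 0 0 0'; python3 -c "
from h import *
go([.4898,-.3092,.112])"
```

```text
time_s: 1.35
ee_pos: [0.2566, -0.3137, 0.2054]
eef_rot: [-3.141, 0.0, 0.264]
force: [-0.0, -0.2, -0.9]
grip_width: 0.0939
grip_force: 0.0
time_s: 2.6
ee_pos: [0.4892, -0.3091, 0.2052]
eef_rot: [-3.141, 0.0, 0.264]
force: [-0.7, -0.4, 1.0]
grip_width: 0.0939
grip_force: 0.0
shift [0.02 0.01 3.11] turn None
```

```bash
python3 -m inch '1 0 0 1 0 0 0;1 0 0 1 0 0 0;1 0 0 0.8 0 0 0;1 0 0 0.3 0 0 0;0 0 0 0 0 0 0;-1 0 0 0 0 0 0;-1 0 0 0 0 0 0;-1 0 0 0 0 0 0;-1 0 0 0 0 0 0;-1 0 0 0 0 0 0' 20; python3 -m inch '-1 0 0 0 0 0 0;-1 0 0 -0.5 0 0 0;-1 0 0 -1 0 0 0;-1 0 0 -1 0 0 0;-1 0 0 -0.7 0 0 0;-1 0 0 -0.1 0 0 0'
```

```text
time_s: 3.85
ee_pos: [0.4898, -0.3095, 0.1127]
eef_rot: [3.141, -0.0, 0.264]
force: [0.7, 0.2, 2.3]
grip_width: 0.052
grip_force: 20.0
time_s: 4.6
ee_pos: [0.4901, -0.3096, 0.2133]
eef_rot: [3.14, -0.002, 0.264]
force: [0.5, -0.6, -1.5]
grip_width: 0.0519
grip_force: 20.0
```

```bash
python3 -c "
from h import *
go([.5459,-.1077,.0335])"
```

```text
shift [ 3.54 -6.02  5.99] turn None
```

```bash
python3 -m inch '-1 0.3 -0.5 0 0 0 0;-1 0.6 -1 0 0 0 0;-1 0.6 -1 0 0 0 0;-1 0.6 -1 0 0 0 0;-1 0.6 -1 0.5 0 0 0;-1 0.6 -1 1 0 0 0;-1 0.24 -0.52 1 0 0 0;-1 0 0 1 0 0 0;-1 0 0 0.8 0 0 0;-1 0 0 0.2 0 0 0'; python3 - <<'E'
from h import *
from station import camera
go([.5459,-.1077,.0335])
for n in("top","wrist"):
    c=camera(n);np.savez(n+"2.npz",**c)
    if n=="wrist":cv2.imwrite("pics/w2.png",c["img"])
    else:
        W=cloud(c);cv2.imwrite("pics/t2.png",cv2.convertScaleAbs(cv2.resize(c["img"][185:245,310:370],(600,600),interpolation=2),alpha=1.8))
        for lo,hi in((.145,.165),(.08,.09)):
            m=np.zeros(W.shape[:2],bool);m[185:245,315:370]=1;m&=(W[...,2]>lo)&(W[...,2]<hi)
            p=W[m];print(lo,len(p),p.mean(0),cv2.minAreaRect(p[:,:2].astype('f4')))
E
```

```text
time_s: 5.85
ee_pos: [0.544, -0.1061, 0.0744]
eef_rot: [-3.14, 0.003, 0.264]
force: [-0.2, 0.5, 0.5]
grip_width: 0.0519
grip_force: 20.0
shift [0.05 0.07 1.36] turn None
0.145 63 [ 0.48967913 -0.30882703  0.15421979] ((0.48930734395980835, -0.30970045924186707), (0.022936144843697548, 0.02200690098106861), 71.7681655883789)
0.08 469 [ 0.50525986 -0.31712398  0.08428351] ((0.49167436361312866, -0.3390800356864929), (0.12922042608261108, 0.18327458202838898), 85.39411926269531)
```

View pics/t2.png

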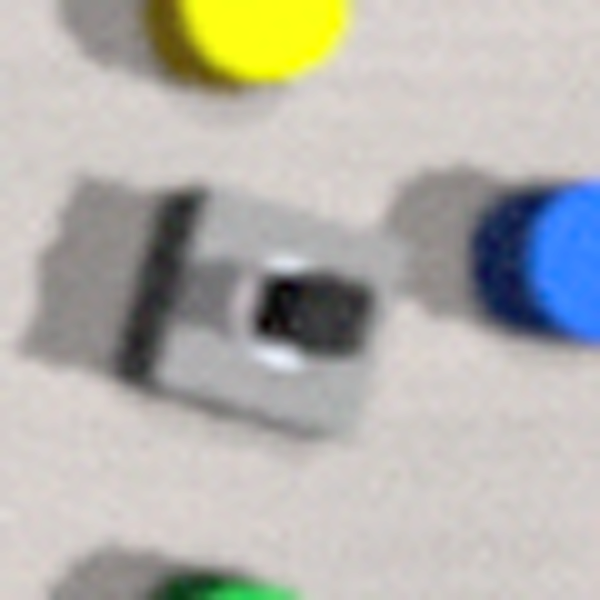

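The black square handle (crop (315,310), top ≈ (341,216)) stands free in the stand, turned about 18 degrees clockwise, much like the stand. Now I'll lower the cap into the dish.

```bash
python3 -m inch '-1 0.05 0.07 0.6 0 0 0;-1 0 0 0.4 0 0 0;-1 0 0 0.3 0 0 0;-1 0 0 0.06 0 0 0;-1 0 0 0 0 0 0'; python3 - <<'E'
from h import *
go([.5459,-.1077,.0335])
from scipy.spatial.transform import Rotation as Ro
E
```

```text
time_s: 6.58
ee_pos: [0.5472, -0.109, 0.0358]
eef_rot: [3.141, -0.0, 0.264]
force: [0.1, -0.7, -1.0]
grip_width: 0.0519
grip_force: 20.0
shift [-0.03 -0.05  0.08] turn None
```

```bash
python3 -m inch '-1 0 0 0.05 0 0 0;-1 0 0 0 0 0 0'; python3 -m inch '-1 0 0 0.05 0 0 0;-1 0 0 0 0 0 0'
```

```text
time_s: 6.82
ee_pos: [0.5472, -0.109, 0.0343]
eef_rot: [3.141, -0.0, 0.264]
force: [-0.2, 0.0, -0.7]
grip_width: 0.0522
grip_force: 20.0
time_s: 7.08
ee_pos: [0.5472, -0.109, 0.0327]
eef_rot: [3.141, -0.0, 0.264]
force: [0.2, -0.1, -0.3]
grip_width: 0.0519
grip_force: 20.0
```

```bash
python3 -m inch '-1 0 0 0.05 0 0 0;-1 0 0 0 0 0 0'; python3 -m inch '-1 0 0 0.03 0 0 0;-1 0 0 0 0 0 0'
```

```text
time_s: 7.32
ee_pos: [0.5476, -0.1091, 0.0325]
eef_rot: [3.141, -0.001, 0.264]
force: [-4.7, 1.6, 15.3]
grip_width: 0.0515
grip_force: 20.0
time_s: 7.58
ee_pos: [0.5479, -0.1092, 0.0324]
eef_rot: [3.141, -0.002, 0.264]
force: [-8.6, 1.7, 23.5]
grip_width: 0.0518
grip_force: 20.0
```

```bash
python3 -m inch '-1 0 0 -0.06 0 0 0;1 0 0 0 0 0 0;1 0 0 0 0 0 0;1 0 0 0 0 0 0;1 0 0 0 0 0 0;1 0 0 -0.5 0 0 0;1 0 0 -1 0 0 0;1 0 0 -1 0 0 0;1 0 0 -1 0 0 0;1 0 0 -1 0 0 0'; python3 - <<'E'
from h import *
from station import camera
c=camera("top");W=cloud(c)
# yaw so the tool's closing axis lies on the handle's sides
for y in(-16.5,-106.5,73.5): print(y); go([.4895,-.3090,.180],Ro.from_euler("xyz",[180,0,y],degrees=True))
print(state()[0]["qpos"].round(3))
s=camera("scene");cv2.imwrite("pics/s3.png",s["img"][60:300,130:330])
w=cloud(s)
for q in(W,w):
    m=(q[...,2]>.080)&(q[...,2]<.1)&(np.hypot(q[...,0]-.546,q[...,1]+.108)<.06);p=q[m];print(len(p),p.mean(0) if len(p) else 0, cv2.minEnclosingCircle(p[:,:2].astype('f4')) if len(p) else 0)
E
```

```text
time_s: 8.82
ee_pos: [0.5471, -0.109, 0.1693]
eef_rot: [3.141, -0.001, 0.264]
force: [0.6, -0.0, -0.3]
grip_width: 0.0942
grip_force: 0.0
-16.5
shift [-3.63  5.91 -0.22] turn [ 0.01 -0.04  3.16]
-106.5
shift [-3.63  5.91 -0.22] turn [-0.02 -0.04 12.16]
73.5
shift [-3.63  5.91 -0.22] turn [ 0.03 -0.02 -5.84]
[-0.262  0.344  1.539  0.     1.252  1.045]
0 0 0
310 [ 0.54947638 -0.10633005  0.08800159] ((0.5484064817428589, -0.10781301558017731), 0.026624266058206558)
```

View pics/s3.png

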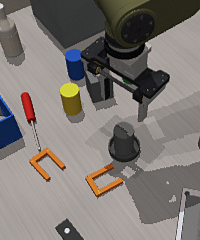

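The cap stands upright in the dish at crop (123,137), with its top at 0.088 m as expected. The scene cloud puts it within about 3 mm of the dish centre. Next is the stylus, with the closing axis set so it will lie along the seam later.

```bash
python3 -m inch '1 -0.4 0.5 -0.5 0 0 0;1 -0.6 1 0 0 0 0;1 -0.6 1 0 0 0 0;1 -0.6 1 0 0 0 0;1 -0.6 1 0 0 0 0;1 -0.6 1 0 0 0 0;1 -0.23 0.4 0 0 0 0;1 0 0 0 0 0 -1;1 0 0 0 0 0 -1;1 0 0 0 0 0 -1'; python3 -m inch '1 0 0 0 0 0 -1;1 0 0 0 0 0 -1;1 0 0 0 0 0 -0.84;1 0 0 0 0 0 0'; python3 - <<'E'
from h import *
go([.4895,-.3092,.103],Ro.from_euler("xyz",[180,0,73.5],degrees=True))
from station import camera
c=camera("wrist");cv2.imwrite("pics/w3.png",c["img"])
W=cloud(c);m=(W[...,2]>.148)&(W[...,2]<.162)&(np.hypot(W[...,0]-.4895,W[...,1]+.309)<.03);p=W[m];print(len(p),p.mean(0) if len(p) else 0,cv2.minAreaRect(p[:,:2].astype('f4')) if len(p) else 0)
E
```

```text
time_s: 10.18
ee_pos: [0.4879, -0.3081, 0.182]
eef_rot: [-3.141, 0.0, 0.793]
force: [0.3, 0.2, 0.8]
grip_width: 0.0941
grip_force: 0.0
time_s: 10.68
ee_pos: [0.488, -0.3081, 0.182]
eef_rot: [-3.141, -0.0, 1.282]
force: [0.8, -1.1, 1.0]
grip_width: 0.0939
grip_force: 0.0
shift [-0.02  0.06  2.63] turn [-0. -0. -0.]
1011 [ 0.49119852 -0.30789443  0.15315855] ((0.49085018038749695, -0.30870604515075684), (0.021743565797805786, 0.022010790184140205), 74.56632232666016)
```

View pics/w3.png

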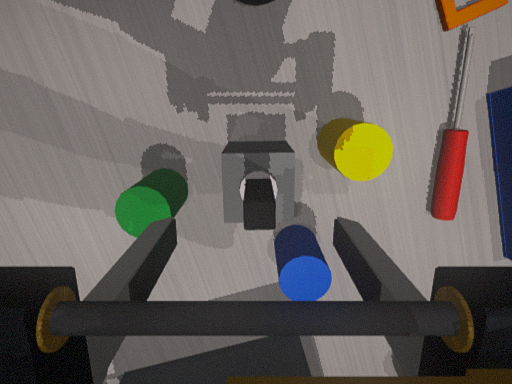

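The wrist view shows the black handle at (259,205), centred between the fingers with its sides parallel to them (measured at 74.6 degrees against the tool's 73.5). The blue and green cups stay clear below.

```bash
python3 -m inch '1 -0.02 0.07 0.6 0 0 -0.1;1 0 0 1 0 0 0;1 0 0 0.8 0 0 0;1 0 0 0.23 0 0 0;1 0 0 0 0 0 0;-1 0 0 0 0 0 0;-1 0 0 0 0 0 0;-1 0 0 0 0 0 0;-1 0 0 0 0 0 0;-1 0 0 0 0 0 0' 50; python3 -m inch '-1 0 0 0 0 0 0;-1 0 0 0 0 0 0;-1 0 0 -0.1 0 0 0;-1 0 0 0 0 0 0'
```

```text
time_s: 11.98
ee_pos: [0.49, -0.3095, 0.1032]
eef_rot: [-3.142, 0.0, 1.3]
force: [-1.1, -0.1, -0.8]
grip_width: 0.0476
grip_force: 0.0
time_s: 12.48
ee_pos: [0.4901, -0.3095, 0.1064]
eef_rot: [3.141, 0.0, 1.3]
force: [-0.2, -0.6, -0.5]
grip_width: 0.0217
grip_force: 50.0
```

```bash
python3 -m inch '-1 0 0 -0.4 0 0 0;-1 0 0 -0.8 0 0 0;-1 0 0 -1 0 0 0;-1 0 0 -1 0 0 0;-1 0 0 -0.6 0 0 0;-1 0.5 0 0 0 0 0;-1 1 -0.1 0 0 0 0;-1 1 -0.2 0 0 0 0;-1 1 -0.2 0 0 0 0;-1 1 -0.2 0 0 0 0'; python3 -m inch '-1 1 -0.2 0 0 0 0;-1 1 -0.2 0 0 0 0;-1 1 -0.2 0 0 0 0;-1 1 -0.2 0 0 0 0;-1 1 -0.1 0 0 0 0;-1 1 0 0 0 0 0;-1 1 0 0 0 0 0;-1 1 0 0 0 0 0;-1 0.6 0 0 0 0 0;-1 0 0 0 0 0 0'
cat >> h.py <<'E'
O=np.array([.5282,.1954,.024]);a=np.radians(40.8);xr=np.array([-np.sin(a),np.cos(a),0]);yr=np.array([-np.cos(a),-np.sin(a),0]);RR=np.array([xr,yr,[0,0,1]])
D=.0908
def RT(t=40): return Ro.from_euler("xyz",[180,0,130.8],degrees=True)*Ro.from_euler("y",t,degrees=True)
def tcp(b,t=40): return O+RR.T@(np.array(b)/1e3)-D*RT(t).as_matrix()[:,2]   # b: ball in riser frame, mm
def ball():
    o,p,R=state();return RR@(p+D*R.as_matrix()[:,2]-O)*1e3,RR@np.array(o["force"]),o
E
python3 - <<'E'
from h import *
print(tcp([-42,57,20]));go(tcp([-42,57,20]),RT());print(state()[0]["qpos"].round(2))
from station import camera
c=camera("scene");np.savez("sc4.npz",**c)
E
```

```text
time_s: 13.72
ee_pos: [0.5055, -0.1718, 0.2193]
eef_rot: [-3.14, -0.0, 1.301]
force: [-0.4, -0.1, -2.1]
grip_width: 0.0218
grip_force: 50.0
time_s: 14.98
ee_pos: [0.5484, 0.083, 0.2196]
eef_rot: [-3.141, 0.0, 1.302]
force: [-1.0, -1.2, -1.0]
grip_width: 0.0219
grip_force: 50.0
[0.55063192 0.08217913 0.11355684]
shift [-0.01  0.08  3.53] turn [ 1.95  3.67 -5.38]
[ 0.08  0.3   1.49 -0.    1.35  0.35]
```

```bash
python3 -m inch '-1 0 0 0 0 0 -0.94;-1 0 0 0 0 0 -0.94;-1 0 0 0 0 0 -0.94;-1 0 0 0 0 0 -0.94;-1 0 0 0 0 0 -0.94;-1 0 0 0 0 0 -0.92;-1 0 0 0 0 0 0' ; python3 -m inch '-1 0 0 0 0 1 0;-1 0 0 0 0 1 0;-1 0 0 0 0 1 0;-1 0 0 0 0 1 0;-1 0 0 0 0 0 0;-1 0 0 0 0 0 0'; python3 - <<'E'
from h import *
go(tcp([-42,57,20]),RT());print(state()[0]["qpos"].round(2),ball()[0].round(1))
from station import camera
c=camera("scene");np.savez("sc5.npz",**c);cv2.imwrite("pics/s5.png",c["img"][130:360,240:400].repeat(2,0).repeat(2,1))
E
```

```text
time_s: 15.9
ee_pos: [0.5485, 0.0812, 0.2202]
eef_rot: [-3.141, 0.0, 2.279]
force: [0.3, 0.4, -0.6]
grip_width: 0.0216
grip_force: 50.0
time_s: 16.65
ee_pos: [0.5488, 0.082, 0.2204]
eef_rot: [-3.14, -0.695, 2.279]
force: [-0.8, 0.2, -1.8]
grip_width: 0.0215
grip_force: 50.0
shift [-2.31  0.05  2.71] turn [ 0.01  0.02 -0.02]
[-0.13  0.59  1.21  0.46  1.86 -0.83] [-41.2  58.4 126.6]
```

View pics/s5.png

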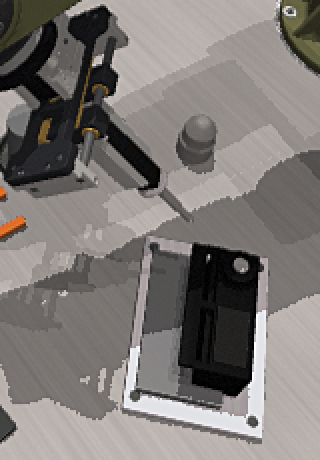

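The stylus is held leaning back, its tip at crop (191,218), i.e. scene (335,239), above the pad beside the boss end. I'll check the tip length by projection.

```bash
python3 - <<'E'
from h import *
c=dict(np.load("sc5.npz"));K=c["intrinsics"];V=c["view"];o,p,R=state();z=R.as_matrix()[:,2]
for d in(.085,.0892,.0924,.096):
    q=V[:3,:3]@(p+d*z)+V[:3,3];print(d,(K@q/q[2])[:2].round(1))
g=c["img"][228:246,322:344].astype(int).sum(2);print(g)
W=cloud(c)
for u,v in((333,237),(334,238),(335,238),(332,236),(330,234)):print(u,v,(RR@(W[v,u]-O)*1e3).round(1))
E
```

```text
0.085 [332.5 237.8]
0.0892 [333.5 238.8]
0.0924 [334.3 239.5]
0.096 [335.1 240.3]
[[271 290 290 290 268 364 547 550 537 524 530 522 523 526 515 520 529 527
  524 526 527 516]
 [207 268 284 291 290 268 395 558 557 537 525 525 522 522 529 511 521 533
  530 527 527 528]
 [335 203 265 288 291 285 271 398 554 551 535 525 529 522 523 525 514 522
  532 524 532 535]
 [546 335 203 261 284 297 281 275 395 544 544 532 522 528 522 525 524 517
  529 539 540 556]
 [527 541 337 196 260 286 292 280 261 557 549 542 534 524 527 520 523 530
  530 550 571 380]
 [517 525 546 332 195 254 288 287 267 426 553 549 547 533 533 541 539 557
  367 363 379 335]
 [529 522 535 550 329 191 256 277 286 292 399 558 549 562 562 358 568 378
  325 332 326 342]
 [520 526 519 535 548 322 262 230 270 291 285 410 562 576 391 323 382 332
  335 342 343 334]
 [528 522 523 521 535 542 547 334 218 292 291 287 334 388 337 351 345 340
  342 339 347 342]
 [532 524 524 523 519 542 586 576 241 219 291 302 277 284 346 350 361 351
  342 349 342 348]
 [539 535 533 533 541 548 374 404 343 227 221 292 301 302 299 351 353 362
  345 340 349 340]
 [546 556 555 566 367 374 322 336 362 348 227 216 278 334 297 351 348 345
  355 347 345 345]
 [574 380 374 381 326 333 333 337 348 367 348 245 250 415 250 352 349 350
  354 357 349 345]
 [384 335 338 339 342 344 347 343 341 350 367 338 335 362 329 351 352 349
  346 355 358 345]
 [335 351 355 355 355 348 345 353 344 337 353 354 352 348 343 340 351 349
  347 344 351 359]
 [346 350 359 350 349 348 349 343 345 342 337 352 358 348 344 346 342 352
  348 350 348 354]
 [350 343 350 354 349 353 349 349 344 343 341 334 349 360 348 349 347 346
  353 354 347 349]
 [358 353 348 351 354 351 350 348 348 348 344 340 337 354 352 346 342 345
  350 356 353 343]]
333 237 [-44.7  55.9 139.4]
334 238 [-41.9  56.2 135.5]
335 238 [-39.8  57.2 134.6]
332 236 [-47.2  56.6 141.5]
330 234 [-52.7  55.3 150.1]
```

```bash
python3 -m inch '-1 -0.4 0 0.5 0 0 0;-1 -0.7 0.05 0.8 0 0 0;-1 -0.7 0 0.8 0 0 0;-1 -0.51 0 0.61 0 0 0;-1 0 0 0 0 0 0;-1 0 0 0 0 0 0'; python3 -c "
from h import *
b,f,o=ball();print(b.round(1),f.round(2),o['qpos'].round(2))"; python3 -m inch '-1 0 0 0 0 0 0'; python3 -m inch '-1 0 0 0 0 0 0'
```

```text
time_s: 17.45
ee_pos: [0.5506, 0.0827, 0.1142]
eef_rot: [3.141, -0.697, 2.282]
force: [-0.3, -0.3, -1.0]
grip_width: 0.0216
grip_force: 50.0
[-41.7  56.6  20.5] [-0.04  0.37 -0.99] [-0.13  0.7   1.3   0.45  1.69 -0.91]
time_s: 17.58
ee_pos: [0.5507, 0.0825, 0.1144]
eef_rot: [3.14, -0.697, 2.283]
force: [-0.8, -0.0, -1.6]
grip_width: 0.022
grip_force: 50.0
time_s: 17.7
ee_pos: [0.5506, 0.0824, 0.114]
eef_rot: [3.141, -0.697, 2.282]
force: [0.2, -0.1, -0.6]
grip_width: 0.0218
grip_force: 50.0
```

```bash
cat > chk.py <<'E'
import sys
from h import *
b,f,o=ball();f=f-RR@np.array([-.3,-.1,-1.1])
print("ball",b.round(2),"f",f.round(1),round(o["time_s"],2));lim=float(sys.argv[1])
sys.exit(int(np.hypot(f[0],f[2])>lim))
E
python3 -m inch '-1 0.1 -0.05 0.14 0 0 0;-1 0.2 -0.1 0.25 0 0 0;-1 0.2 -0.1 0.25 0 0 0;-1 0.08 0 0.11 0 0 0;-1 0 0 0 0 0 0;-1 0 0 0 0 0 0' >/dev/null; python3 chk.py 2.5 &&
python3 -m inch '-1 -0.016 0 0.019 0 0 0' >/dev/null && python3 chk.py 2.5 &&
python3 -m inch '-1 -0.016 0 0.019 0 0 0' >/dev/null && python3 chk.py 2.5 &&
python3 -m inch '-1 -0.016 0 0.019 0 0 0' >/dev/null && python3 chk.py 2.5 &&
python3 -m inch '-1 -0.016 0 0.019 0 0 0' >/dev/null && python3 chk.py 2.5 &&
python3 -m inch '-1 -0.016 0 0.019 0 0 0' >/dev/null && python3 chk.py 2.5 &&
python3 -m inch '-1 -0.016 0 0.019 0 0 0' >/dev/null && python3 chk.py 2.5 &&
python3 -m inch '-1 -0.016 0 0.019 0 0 0' >/dev/null && python3 chk.py 2.5 &&
python3 -m inch '-1 -0.016 0 0.019 0 0 0' >/dev/null && python3 chk.py 2.5
```

```text
ball [-13.98  64.3   13.75] f [-0.  -0.8 -0.7] 18.45
ball [-14.02  64.34  12.95] f [-1.2 -0.6  0.5] 18.57
ball [-13.91  64.4   12.12] f [ 0.  -0.9  0.3] 18.7
ball [-13.84  64.42  11.36] f [ 0.8 -0.7  0.3] 18.82
ball [-13.85  64.42  10.67] f [0.2 0.2 0.2] 18.95
ball [-13.81  64.39   9.94] f [-0.5 -0.3 -1.1] 19.07
ball [-13.81  64.4    9.19] f [-0.9  0.2 -0.4] 19.2
ball [-13.84  64.39   8.44] f [ 0.3 -0.6 -0.3] 19.32
ball [-13.81  64.4    7.7 ] f [-0.4 -0.   0.9] 19.45
```

Works well. I'll keep feeling downwards.

```bash

python3 -m inch '-1 -0.016 0 0.019 0 0 0' >/dev/null && python3 chk.py 2.5 &&
python3 -m inch '-1 -0.016 0 0.019 0 0 0' >/dev/null && python3 chk.py 2.5 &&
python3 -m inch '-1 -0.016 0 0.019 0 0 0' >/dev/null && python3 chk.py 2.5 &&
python3 -m inch '-1 -0.016 0 0.019 0 0 0' >/dev/null && python3 chk.py 2.5 &&
python3 -m inch '-1 -0.016 0 0.019 0 0 0' >/dev/null && python3 chk.py 2.5 &&
python3 -m inch '-1 -0.016 0 0.019 0 0 0' >/dev/null && python3 chk.py 2.5 &&
python3 -m inch '-1 -0.016 0 0.019 0 0 0' >/dev/null && python3 chk.py 2.5 &&
python3 -m inch '-1 -0.016 0 0.019 0 0 0' >/dev/null && python3 chk.py 2.5 &&
python3 -m inch '-1 -0.016 0 0.019 0 0 0' >/dev/null && python3 chk.py 2.5 &&
python3 -m inch '-1 -0.016 0 0.019 0 0 0' >/dev/null && python3 chk.py 2.5 &&
python3 -m inch '-1 -0.016 0 0.019 0 0 0' >/dev/null && python3 chk.py 2.5 &&
python3 -m inch '-1 -0.016 0 0.019 0 0 0' >/dev/null && python3 chk.py 2.5
```

```text
ball [-13.84  64.41   6.95] f [ 0.2  0.3 -0.9] 19.57
ball [-13.81  64.39   6.21] f [-0.2 -0.1 -0.4] 19.7
ball [-13.8   64.37   5.5 ] f [0.  0.1 0.9] 19.82
ball [-13.81  64.4    4.72] f [-1.4 -0.3 -0. ] 19.95
ball [-13.81  64.4    3.98] f [-0.3 -0.4  0.4] 20.07
ball [-13.83  64.4    3.23] f [-0.4  0.7 -0.4] 20.2
ball [-13.82  64.38   2.49] f [ 0.6 -0.6 -0.3] 20.32
ball [-13.81  64.39   1.75] f [-0.5 -0.9 -0.1] 20.45
ball [-13.82  64.39   1.02] f [ 0.  -0.1  1.2] 20.57
ball [-13.81  64.4    0.27] f [-0.5 -0.3  0.1] 20.7
ball [-13.83  64.34  -0.24] f [-1.1 -0.4  4.9] 20.82
```

```bash

python3 -m inch '-1 0.021 0 -0.026 0 0 0;-1 0.05 0 0.042 0 0 0;-1 0.03 0 0.026 0 0 0;-1 0 0 0 0 0 0' >/dev/null && python3 chk.py 2.5 &&
python3 -m inch '-1 0.019 0 0.016 0 0 0' >/dev/null && python3 chk.py 2.5 &&
python3 -m inch '-1 0.019 0 0.016 0 0 0' >/dev/null && python3 chk.py 2.5 &&
python3 -m inch '-1 0.019 0 0.016 0 0 0' >/dev/null && python3 chk.py 2.5 &&
python3 -m inch '-1 0.019 0 0.016 0 0 0' >/dev/null && python3 chk.py 2.5 &&
python3 -m inch '-1 0.019 0 0.016 0 0 0' >/dev/null && python3 chk.py 2.5 &&
python3 -m inch '-1 0.019 0 0.016 0 0 0' >/dev/null && python3 chk.py 2.5 &&
python3 -m inch '-1 0.019 0 0.016 0 0 0' >/dev/null && python3 chk.py 2.5 &&
python3 -m inch '-1 0.019 0 0.016 0 0 0' >/dev/null && python3 chk.py 2.5 &&
python3 -m inch '-1 0.019 0 0.016 0 0 0' >/dev/null && python3 chk.py 2.5 &&
python3 -m inch '-1 0.019 0 0.016 0 0 0' >/dev/null && python3 chk.py 2.5 &&
python3 -m inch '-1 0.019 0 0.016 0 0 0' >/dev/null && python3 chk.py 2.5 &&
python3 -m inch '-1 0.019 0 0.016 0 0 0' >/dev/null && python3 chk.py 2.5
```

```text
ball [-10.57  64.4    0.51] f [-0.7  0.6 -0.3] 21.32
ball [-9.96 64.39  0.51] f [ 0.7 -0.4 -0.6] 21.45
ball [-9.17 64.4   0.53] f [ 0.1 -0.4  0.5] 21.57
ball [-8.4  64.39  0.55] f [ 0.1 -0.2  0.3] 21.7
ball [-7.67 64.38  0.54] f [-0.3 -0.2  0. ] 21.82
ball [-6.91 64.39  0.53] f [ 0.9 -0.  -0.1] 21.95
ball [-6.17 64.4   0.52] f [-0.3 -0.1 -0.3] 22.07
ball [-5.42 64.38  0.53] f [-0.6 -0.6  1. ] 22.2
ball [-4.69 64.39  0.53] f [ 0.6 -0.1  0.2] 22.32
ball [-3.93 64.4   0.53] f [-0.9 -0.4 -0.1] 22.45
ball [-3.57 64.34  0.52] f [-3.9  0.1  0.9] 22.57
```

```bash

python3 -m inch '-1 -0.011 0 0.013 0 0 0' >/dev/null && python3 chk.py 9 &&
python3 -m inch '-1 -0.0055 0 0.0065 0 0 0' >/dev/null && python3 chk.py 9;
python3 -m inch '-1 0 0 0 0 0 0' >/dev/null ; python3 chk.py 9
```

```text
ball [-3.61 64.26  0.19] f [-3.3  0.1  1.9] 22.7
ball [-3.590e+00  6.425e+01  1.000e-02] f [-4.5 -0.   5.1] 22.82
ball [-3.54 64.28 -0.  ] f [-4.7 -0.2  4.4] 22.95
```

```bash

python3 -m inch '-1 0 0.05 0 0 0 0;-1 0 0.05 0 0 0 0' >/dev/null ; python3 chk.py 8.5 &&
python3 -m inch '-1 0 0.05 0 0 0 0' >/dev/null ; python3 chk.py 8.5
```

```text
ball [-3.41 62.63 -0.22] f [-5.9  8.4  6.7] 23.2
ball [-3.41 62.63 -0.22] f [-5.9  8.4  6.7] 23.2
```

```bash

python3 -m inch '-1 0 0.05 -0.014 0 0 0' >/dev/null ; python3 chk.py 8 &&
python3 -m inch '-1 0 0.05 0 0 0 0' >/dev/null ; python3 chk.py 8 && python3 -m inch '-1 0 0.05 0 0 0 0' >/dev/null ; python3 chk.py 8
```

```text
ball [-3.530e+00  6.114e+01 -5.000e-02] f [-4.8  6.5  3.2] 23.32
ball [-3.550e+00  5.952e+01 -3.000e-02] f [-5.   6.7  4.8] 23.45
ball [-3.540e+00  5.812e+01 -4.000e-02] f [-4.6  7.2  5.1] 23.57
```

```bash

python3 -m inch '-1 0 0.08 -0.003 0 0 0' >/dev/null ; python3 chk.py 8 &&
python3 -m inch '-1 0 0.08 0 0 0 0' >/dev/null ; python3 chk.py 8 && python3 -m inch '-1 0 0.08 0 0 0 0' >/dev/null ; python3 chk.py 8
```

```text
ball [-3.570e+00  5.581e+01  4.000e-02] f [-5.3  7.2  5. ] 23.7
ball [-3.56 53.41  0.11] f [-5.7  7.5  6.3] 23.82
ball [-3.56 53.41  0.11] f [-5.7  7.5  6.3] 23.82
```

```bash

python3 -m inch '-1 0.0064 0.08 -0.013 0 0 0' >/dev/null ; python3 chk.py 8 &&
python3 -m inch '-1 0.0026 0.08 -0.0031 0 0 0' >/dev/null ; python3 chk.py 8 && python3 -m inch '-1 0.0026 0.08 -0.0031 0 0 0' >/dev/null ; python3 chk.py 8
```

```text
ball [-3.62 50.82  0.35] f [-2.5  5.5  3.3] 23.95
ball [-3.65 48.23  0.46] f [-4.   5.2  3.5] 24.07
ball [-3.66 45.85  0.55] f [-4.2  4.9  4.1] 24.2
```

```bash

python3 -m inch '-1 0.002 0.08 -0.0065 0 0 0' >/dev/null ; python3 chk.py 7.5 &&
python3 -m inch '-1 0.002 0.08 -0.0035 0 0 0' >/dev/null && python3 chk.py 7.5 && python3 -m inch '-1 0.002 0.08 -0.0035 0 0 0' >/dev/null && python3 chk.py 7.5 && python3 -m inch '-1 0.002 0.08 -0.0035 0 0 0' >/dev/null && python3 chk.py 7.5
```

```text
ball [-3.67 43.42  0.67] f [-4.2  5.   1.7] 24.32
ball [-3.71 40.92  0.78] f [-3.6  5.3  1.8] 24.45
ball [-3.74 38.47  0.9 ] f [-4.   4.   2.5] 24.57
ball [-3.77 36.05  0.98] f [-3.1  3.   1.5] 24.7
```

```bash

python3 -m inch '-1 -0.001 0.08 -0.0005 0 0 0' >/dev/null ; python3 chk.py 7.5 &&
python3 -m inch '-1 0.0013 0.08 -0.003 0 0 0' >/dev/null && python3 chk.py 7.5 && python3 -m inch '-1 0.0013 0.08 -0.003 0 0 0' >/dev/null && python3 chk.py 7.5 && python3 -m inch '-1 0.0013 0.08 -0.003 0 0 0' >/dev/null && python3 chk.py 7.5
```

```text
ball [-3.78 33.68  1.02] f [-2.5  3.6  1.9] 24.82
ball [-3.79 31.32  1.09] f [-3.   4.7  2. ] 24.95
ball [-3.84 28.88  1.19] f [-3.6  3.7  1.8] 25.07
ball [-3.85 26.46  1.27] f [-2.9  3.6  0.9] 25.2
```

```bash

python3 -m inch '-1 -0.0015 0.08 0.001 0 0 0' >/dev/null ; python3 chk.py 7.5 &&
python3 -m inch '-1 0.0013 0.08 -0.0026 0 0 0' >/dev/null && python3 chk.py 7.5 && python3 -m inch '-1 0.0013 0.08 -0.0026 0 0 0' >/dev/null && python3 chk.py 7.5 && python3 -m inch '-1 0.0013 0.08 -0.0026 0 0 0' >/dev/null && python3 chk.py 7.5
```

```text
ball [-3.85 24.1   1.27] f [-3.7  4.   3.3] 25.32
ball [-3.89 21.75  1.35] f [-3.2  4.8  2.3] 25.45
ball [-3.9  19.36  1.42] f [-3.4  4.2  2. ] 25.57
ball [-3.93 16.93  1.51] f [-3.7  4.   2.2] 25.7
```

```bash

python3 -m inch '-1 0 0.08 -0.001 0 0 0' >/dev/null ; python3 chk.py 7.5 &&
python3 -m inch '-1 0.0012 0.08 -0.0025 0 0 0' >/dev/null && python3 chk.py 7.5 && python3 -m inch '-1 0.0012 0.08 -0.0025 0 0 0' >/dev/null && python3 chk.py 7.5 && python3 -m inch '-1 0.0012 0.08 -0.0025 0 0 0' >/dev/null && python3 chk.py 7.5 && python3 -m inch '-1 0.0012 0.08 -0.0025 0 0 0' >/dev/null && python3 chk.py 7.5
```

```text
ball [-3.95 14.56  1.56] f [-5.1  4.5  3.6] 25.82
ball [-3.97 12.16  1.65] f [-3.   5.4  3.3] 25.95
ball [-3.97  9.78  1.72] f [-3.7  5.   3. ] 26.07
ball [-3.99  7.35  1.78] f [-2.6  4.2  3.3] 26.2
ball [-4.02  4.95  1.88] f [-3.2  4.5  2.3] 26.32
```

Steady at about 3 N each. I'll continue at the same rate.

```bash

python3 -m inch '-1 0.0005 0.08 -0.0015 0 0 0' >/dev/null ; python3 chk.py 7.5 &&
python3 -m inch '-1 0.0012 0.08 -0.0023 0 0 0' >/dev/null && python3 chk.py 7.5 && python3 -m inch '-1 0.0012 0.08 -0.0023 0 0 0' >/dev/null && python3 chk.py 7.5 && python3 -m inch '-1 0.0012 0.08 -0.0023 0 0 0' >/dev/null && python3 chk.py 7.5 && python3 -m inch '-1 0.0012 0.08 -0.0023 0 0 0' >/dev/null && python3 chk.py 7.5 && python3 -m inch '-1 0.0012 0.08 -0.0023 0 0 0' >/dev/null && python3 chk.py 7.5
```

```text
ball [-4.05  2.55  1.92] f [-3.9  3.6  3.1] 26.45
ball [-4.05  0.14  2.  ] f [-3.2  4.   3.4] 26.57
ball [-4.1  -2.26  2.09] f [-3.8  3.1  2.4] 26.7
ball [-4.09 -4.68  2.17] f [-3.5  4.2  3.5] 26.82
ball [-4.15 -7.08  2.25] f [-3.4  3.2  4.1] 26.95
ball [-4.11 -9.47  2.3 ] f [-3.3  4.2  3. ] 27.07
```

```bash

python3 -m inch '-1 0.0012 0.08 -0.0023 0 0 0' >/dev/null ; python3 chk.py 7.5 &&
python3 -m inch '-1 0.0012 0.08 -0.0023 0 0 0' >/dev/null && python3 chk.py 7.5 && python3 -m inch '-1 0.0012 0.08 -0.0023 0 0 0' >/dev/null && python3 chk.py 7.5 && python3 -m inch '-1 0.0012 0.08 -0.0023 0 0 0' >/dev/null && python3 chk.py 7.5 && python3 -m inch '-1 0.0012 0.08 -0.0023 0 0 0' >/dev/null && python3 chk.py 7.5 && python3 -m inch '-1 0.0012 0.08 -0.0023 0 0 0' >/dev/null && python3 chk.py 7.5
```

```text
ball [ -4.19 -11.85   2.39] f [-3.2  3.8  3. ] 27.2
ball [ -4.21 -14.29   2.48] f [-3.1  4.6  2.2] 27.32
ball [ -4.21 -16.67   2.55] f [-2.6  4.5  2.2] 27.45
ball [ -4.22 -19.08   2.62] f [-2.6  4.1  3.5] 27.57
ball [ -4.25 -21.47   2.69] f [-3.9  4.2  3.8] 27.7
ball [ -4.24 -23.86   2.76] f [-2.1  4.2  2.7] 27.82
```

```bash

python3 -m inch '-1 0.002 0.08 -0.001 0 0 0' >/dev/null ; python3 chk.py 7.5 &&
python3 -m inch '-1 0.0012 0.08 -0.0022 0 0 0' >/dev/null && python3 chk.py 7.5 && python3 -m inch '-1 0.0012 0.08 -0.0022 0 0 0' >/dev/null && python3 chk.py 7.5 && python3 -m inch '-1 0.0012 0.08 -0.0022 0 0 0' >/dev/null && python3 chk.py 7.5 && python3 -m inch '-1 0.0012 0.08 -0.0022 0 0 0' >/dev/null && python3 chk.py 7.5 && python3 -m inch '-1 0.0012 0.08 -0.0022 0 0 0' >/dev/null && python3 chk.py 7.5
```

```text
ball [ -4.26 -26.24   2.82] f [-3.2  5.4  2.9] 27.95
ball [ -4.29 -28.61   2.89] f [-2.5  4.3  3.3] 28.07
ball [ -4.32 -31.01   2.97] f [-3.2  5.1  3.2] 28.2
ball [ -4.32 -33.43   3.06] f [-2.4  5.1  4.1] 28.32
ball [ -4.33 -35.8    3.12] f [-3.9  4.   3.1] 28.45
ball [ -4.35 -38.2    3.2 ] f [-2.5  3.8  3.4] 28.57
```

```bash

python3 -m inch '-1 0.0014 0.08 -0.002 0 0 0' >/dev/null ; python3 chk.py 7.5 &&
python3 -m inch '-1 0.0013 0.08 -0.0022 0 0 0' >/dev/null && python3 chk.py 7.5 && python3 -m inch '-1 0.0013 0.08 -0.0022 0 0 0' >/dev/null && python3 chk.py 7.5 && python3 -m inch '-1 0.0013 0.08 -0.0022 0 0 0' >/dev/null && python3 chk.py 7.5 && python3 -m inch '-1 0.0013 0.08 -0.0022 0 0 0' >/dev/null && python3 chk.py 7.5 && python3 -m inch '-1 0.0013 0.08 -0.0022 0 0 0' >/dev/null && python3 chk.py 7.5
```

```text
ball [ -4.38 -40.59   3.26] f [-3.6  4.8  3.1] 28.7
ball [ -4.39 -43.01   3.36] f [-2.9  3.9  2.8] 28.82
ball [ -4.4  -45.38   3.4 ] f [-4.2  4.8  3.7] 28.95
ball [ -4.4  -47.8    3.49] f [-2.6  4.2  3.6] 29.07
ball [ -4.44 -50.2    3.55] f [-2.8  4.6  3.2] 29.2
ball [ -4.47 -52.6    3.65] f [-2.8  5.   3.5] 29.32
```

```bash

python3 -m inch '-1 0.0014 0.08 -0.002 0 0 0' >/dev/null ; python3 chk.py 7.5 &&
python3 -m inch '-1 0.0013 0.08 -0.0022 0 0 0' >/dev/null && python3 chk.py 7.5 && python3 -m inch '-1 0.0013 0.08 -0.0022 0 0 0' >/dev/null && python3 chk.py 7.5 && python3 -m inch '-1 0.0013 0.08 -0.0022 0 0 0' >/dev/null && python3 chk.py 7.5 && python3 -m inch '-1 0.0013 0.08 -0.0022 0 0 0' >/dev/null && python3 chk.py 7.5;
python3 -c "
from h import *
b=ball()[0]; print(b, state()[1], state()[2].as_euler('xyz')); go(tcp([-50,b[1],30]),RT())"
```

```text
ball [ -4.48 -54.99   3.73] f [-3.1  4.   2.9] 29.45
ball [ -4.48 -57.39   3.78] f [-3.3  5.8  3.8] 29.57
ball [ -4.53 -59.79   3.88] f [-3.   4.8  3. ] 29.7
ball [ -4.5  -62.18   3.94] f [-2.3  5.   3. ] 29.82
ball [ -4.54 -64.59   4.03] f [-3.1  3.9  3.4] 29.95
[ -4.54287672 -64.58648993   4.03155825] [0.6183201  0.19000986 0.09753905] [-3.13866911 -0.69897161  2.28026327]
shift [-0.6  -0.   -1.64] turn [-0.01 -0.   -0.01]
```

```bash
python3 -m inch '-1 0 0 -0.05 0 0 0;-1 -0.1 0 -0.2 0 0 0;-1 -0.25 0 -0.6 0 0 0;-1 -0.25 0 -0.8 0 0 0;-1 0.2 0 -0.6 0 0 0;-1 0.6 0 -0.7 0 0 0;-1 0.6 0 -0.7 0 0 0;-1 0.5 0 -0.6 0 0 0;-1 0.2 0 -0.2 0 0 0;-1 0 0 0 0 0 0'; python3 -m inch '-1 0 0 0 0 -1 0;-1 0 0 0 0 -1 0;-1 0 0 0 0 -1 0;-1 0 0 0 0 -1 0;-1 0 0 0 0 0 0.94;-1 0 0 0 0 0 0.94;-1 0 0 0 0 0 0.94;-1 0 0 0 0 0 0.94;-1 0 0 0 0 0 0.94;-1 0 0 0 0 0 0.92'; python3 -m inch '-1 0 0 0 0 0 0';  python3 -c "
from h import *
go([.490,-.3095,.225],Ro.from_euler('xyz',[3.1416,0,1.301]))"
```

```text
time_s: 31.2
ee_pos: [0.6523, 0.1517, 0.2292]
eef_rot: [3.141, -0.698, 2.282]
force: [0.0, -0.2, -1.6]
grip_width: 0.022
grip_force: 50.0
time_s: 32.45
ee_pos: [0.6519, 0.1515, 0.2276]
eef_rot: [-3.139, 0.001, 1.296]
force: [0.4, -1.1, -0.7]
grip_width: 0.0217
grip_force: 50.0
time_s: 32.58
ee_pos: [0.652, 0.1515, 0.2278]
eef_rot: [-3.14, 0.001, 1.302]
force: [-0.1, 1.0, -1.2]
grip_width: 0.0221
grip_force: 50.0
shift [-16.25  -1.12   0.11] turn [-0.01  0.    0.  ]
```

```bash
python3 -m inch '-1 -0.5 0 0 0 0 0;-1 -1 -0.1 0 0 0 0;-1 -1 -0.1 0 0 0 0;-1 -1 -0.1 0 0 0 0;-1 -1 -0.1 0 0 0 0;-1 -1 -0.1 0 0 0 0;-1 -1 -0.1 0 0 0 0;-1 -1 -0.1 0 0 0 0;-1 -1 -0.1 0 0 0 0;-1 -1 -0.1 0 0 0 0' >/dev/null; python3 -m inch '-1 -1 -0.1 0 0 0 0;-1 -1 -0.1 0 0 0 0;-1 -1 0 0 0 0 0;-1 -1 0 0 0 0 0;-1 -1 0 0 0 0 0;-1 -1 0 0 0 0 0;-1 -0.5 0 0 0 0 0;-1 -0.2 0 0 0 0 0;-1 0 0 0 0 0 0;-1 0 0 0 0 0 0';  python3 - <<'E'
from h import *
from station import camera
go([.490,-.3095,.225],Ro.from_euler('xyz',[3.1416,0,1.301]))
c=camera("scene");np.savez("sc6.npz",**c);K=c["intrinsics"];V=c["view"];o,p,R=state();z=R.as_matrix()[:,2]
for d in(0,.06,.0948):
    q=V[:3,:3]@(p+d*z)+V[:3,3];print(d,(K@q/q[2])[:2].round(1))
cv2.imwrite("pics/s6.png",cv2.resize(c["img"][30:190,150:310],(640,640),interpolation=2))
E
```

```text
time_s: 35.08
ee_pos: [0.4911, -0.3073, 0.2291]
eef_rot: [3.142, -0.0, 1.302]
force: [0.9, -0.2, -0.9]
grip_width: 0.0218
grip_force: 50.0
shift [-0.08 -0.02  0.14] turn [ 0. -0.  0.]
0 [224.7  91.7]
0.06 [226.2 110.1]
0.0948 [226.9 119.9]
```

View pics/s6.png

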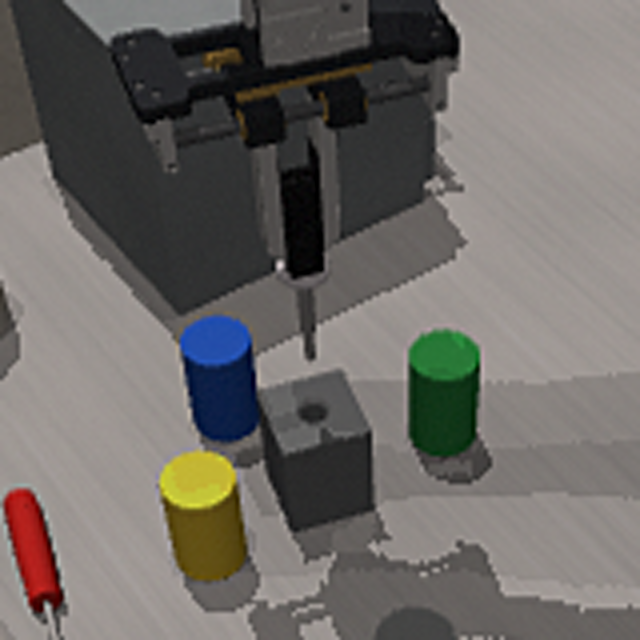

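The stylus hangs straight, tip at crop (311,358), i.e. scene (227.7,119.5), above the stand's hole at crop (315,411). I'll lower it at the pick-up position.

```bash
python3 -m inch '-1 -0.08 -0.02 0.5 0 0 0;-1 0 0 0.7 0 0 0;-1 0 0 0.4 0 0 0;-1 0 0 0.1 0 0 0;-1 0 0 0.1 0 0 0;-1 0 0 0 0 0 0'; python3 -m inch '-1 0 0 0.2 0 0 0;-1 0 0 0 0 0 0';python3 -c "
from h import *
go([.490,-.3095,.107])"
```

```text
time_s: 35.88
ee_pos: [0.4898, -0.3102, 0.1753]
eef_rot: [3.141, 0.0, 1.301]
force: [0.3, 0.2, -1.4]
grip_width: 0.0215
grip_force: 50.0
time_s: 36.12
ee_pos: [0.4895, -0.3101, 0.1686]
eef_rot: [-3.141, -0.0, 1.301]
force: [0.4, 0.1, -1.3]
grip_width: 0.0221
grip_force: 50.0
shift [0.02 0.01 2.05] turn None
```

Free and inside the hole. Lowering to near the seat.

```bash
python3 -m inch '-1 0.02 0 0.3 0 0 0;-1 0 0 0.6 0 0 0;-1 0 0 0.6 0 0 0;-1 0 0 0.4 0 0 0;-1 0 0 0.1 0 0 0;-1 0 0 0 0 0 0' >/dev/null; python3 chk.py 3 && python3 -m inch '-1 0 0 0.03 0 0 0' && python3 chk.py 3 && python3 -m inch '-1 0 0 0.03 0 0 0' && python3 chk.py 3 && python3 -m inch '-1 0 0 0.03 0 0 0' && python3 chk.py 3 && python3 -m inch '-1 0 0 0.03 0 0 0' && python3 chk.py 3 && python3 -m inch '-1 0 0 0.03 0 0 0' && python3 chk.py 3
```

```text
ball [-357.32  359.01   -5.63] f [-0.6 -0.3  0.1] 36.88
time_s: 37.0
ee_pos: [0.4901, -0.3098, 0.1088]
eef_rot: [3.141, 0.0, 1.301]
force: [0.5, -1.1, -0.5]
grip_width: 0.0216
grip_force: 50.0
ball [-357.61  358.97   -6.03] f [-1.3  0.   0.6] 37.0
time_s: 37.12
ee_pos: [0.4899, -0.3097, 0.1076]
eef_rot: [3.141, 0.0, 1.301]
force: [-0.5, 0.4, -1.1]
grip_width: 0.0218
grip_force: 50.0
ball [-357.42  359.     -7.18] f [ 0.5 -0.1  0. ] 37.12
time_s: 37.25
ee_pos: [0.4899, -0.3097, 0.1065]
eef_rot: [3.141, 0.0, 1.301]
force: [0.6, -0.7, -0.9]
grip_width: 0.0219
grip_force: 50.0
ball [-357.3   359.03   -8.29] f [-1.1 -0.3  0.2] 37.25
time_s: 37.38
ee_pos: [0.4898, -0.3096, 0.1055]
eef_rot: [3.142, 0.0, 1.301]
force: [0.3, -0.5, -1.3]
grip_width: 0.0218
grip_force: 50.0
ball [-357.23  359.04   -9.35] f [-0.7 -0.2 -0.2] 37.38
time_s: 37.5
ee_pos: [0.4898, -0.3096, 0.1045]
eef_rot: [3.142, 0.0, 1.301]
force: [0.3, -0.1, -2.0]
grip_width: 0.0216
grip_force: 50.0
ball [-357.2   359.05  -10.28] f [-0.4 -0.5 -0.9] 37.5
```

```bash
python3 -m inch '-1 0 0 0.03 0 0 0' >/dev/null&& python3 chk.py 3 && python3 -m inch '-1 0 0 0.03 0 0 0' >/dev/null&& python3 chk.py 3 && python3 -m inch '-1 0 0 0.03 0 0 0' >/dev/null&& python3 chk.py 3 && python3 -m inch '-1 0 0 0.03 0 0 0'>/dev/null && python3 chk.py 3; python3 -m inch '-1 0 0 0 0 0 0'
```

```text
ball [-357.22  359.05  -10.71] f [ 4.5  1.5 11.6] 37.62
time_s: 37.75
ee_pos: [0.4898, -0.3096, 0.1041]
eef_rot: [3.141, 0.0, 1.301]
force: [-2.2, 1.3, 4.7]
grip_width: 0.0218
grip_force: 50.0
```

Seated. Now ease, open and rise.

```bash
python3 -m inch '-1 0 0 -0.01 0 0 0;1 0 0 0 0 0 0;1 0 0 0 0 0 0;1 0 0 0 0 0 0;1 0 0 0 0 0 0;1 0 0 0 0 0 0;1 0 0 -0.4 0 0 0;1 0 0 -1 0 0 0;1 0 0 -1 0 0 0;1 0 0 -1 0 0 0'; python3 -m inch '1 0 0 -0.6 0 0 0;1 0 0 0 0 0 0;1 0 0 0 0 0 0'; python3 - <<'E'
from h import *
from station import camera
c=camera("scene");W=cloud(c);cv2.imwrite("pics/s7.png",cv2.resize(c["img"][70:250,150:310],(533,600),interpolation=2))
w=camera("wrist");Q=cloud(w);m=(Q[...,2]>.148)&(Q[...,2]<.162)&(np.hypot(Q[...,0]-.4895,Q[...,1]+.309)<.03);p=Q[m];print(p.mean(0),cv2.minAreaRect(p[:,:2].astype('f4')))
m=(W[...,2]>.080)&(W[...,2]<.1)&(np.hypot(W[...,0]-.546,W[...,1]+.108)<.06);p=W[m];print(np.median(p[:,2]),cv2.minEnclosingCircle(p[:,:2].astype('f4')))
E
```

```text
time_s: 39.0
ee_pos: [0.4898, -0.3096, 0.2079]
eef_rot: [3.141, 0.0, 1.301]
force: [0.1, -0.0, -0.2]
grip_width: 0.0939
grip_force: 0.0
time_s: 39.38
ee_pos: [0.4896, -0.3094, 0.2233]
eef_rot: [-3.141, -0.0, 1.301]
force: [0.4, -0.1, 0.6]
grip_width: 0.094
grip_force: 0.0
[ 0.48998816 -0.30813622  0.15325094] ((0.489829957485199, -0.3086535334587097), (0.021425900980830193, 0.021148143336176872), 74.58885955810547)
0.08849989986830463 ((0.5484455227851868, -0.1078571230173111), 0.026513226330280304)
```

View pics/s7.png

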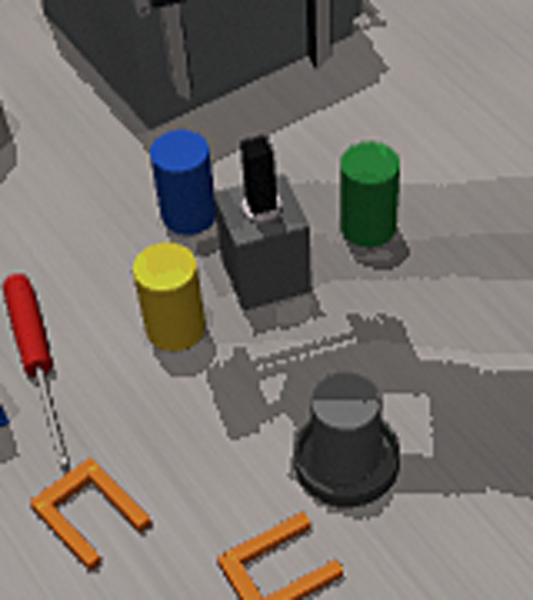

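The stylus stands upright and seated in its stand at crop (260,180), its top at the same height as before. The cap is mouth down in the dish at (347,430), and the arm is clear of everything.

```bash
python3 -c "
from station import ticket
print(ticket.hand_in())"
```

```text
the job is handed in; nothing more can be done
None
```

The job is handed in (no verdict came back): the cap is in the dish, the stylus ran along the seam in steady light contact (about 3–6 N measured) from about +64 to −65 mm, just short of the ±70 mm ends, and it now hangs uncapped in its stand.

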